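# Cap a filled bottle at the filling stand

## Robot

A 7-joint arm with a two-finger parallel gripper is mounted at the origin on the work surface. World frame = base frame: x ahead of the robot, y to its left, z up, the work surface at z = 0. Lengths are in m, angles in rad, forces in N, time in s.
With the tool pointing down it reaches from about 0.425 to 0.925 m from the base axis. Payload 6.8 kg.
Tool frame: the origin (TCP) lies between the finger pads; the fingertips stand 22 mm ahead of it and the grasp point (between the pads) lies 3 mm ahead of it; z points along the fingers, y is the line along which they close (so a half turn about z gives the same grasp; the last joint's range is limited). The gripper opens to 85 mm and grips with 20 to 120 N. Pads are 22 mm wide; open, the fingers measure 114 mm over their backs; the gripper's body (76 mm by 85 mm) begins 54 mm behind the grasp point. The pads swing forward as they close: fully open they stand 13 mm farther back than shut.
Start: joints at [-0.108, 0.477, 0.022, 1.555, -0.011, 1.109, -0.083], TCP at [0.675, 0, 0.253] pointing down, gripper open.
Joint ranges: [-2.96, 2.96], [-0.34, 2.1], [-1.41, 1.46], [0.24, 2.44], [-1.37, 4.51], [0.17, 1.92], [-2.96, 2.96]. Speed limits (rad/s): [2.39, 2.39, 3.14, 3.14, 3.14, 3.14, 3.14].

## Interface

Orientations are given as a unit quaternion [w, x, y, z].
In Python, from station import bot gives the robot as it stands.
- The arm moves only by the tool servo_tool, never from a script. Its argument "motion" is a list that holds one entry, the list of rows, each a list of 5 numbers: the opening, from 0 (shut) to 1 (fully open), then the shift along the world's x, y, z each as a share of 0.04 m, from -1 to 1, then the turn about the world's z as a share of 0.12 rad, from -1 to 1. A call has 1 to 20 rows; each row shifts and turns the commanded pose from where the row before left it; what a row does not reach is not made up. A row lasts 1/10 s, in which the tool goes at most 50 mm and 8.59 degrees, less where a joint would pass 70% of its speed; a pose out of reach is approached as far as the arm can. A call with a number of a shift or a turn outside -1 to 1 is refused whole. A call with a gripper value outside its range is refused whole. The fingers move at their own pace and stop on an object; "newtons" is the grip in N (left out, the last holds). Time passes only in rows, so rows that do not move let the fingers close. It gives the time, the measured TCP pose, the force, the opening and the grip force at its end, in the units of the state.
- bot.get_obs(): the state, without advancing time (a new reading comes with each control period).
- bot.read_camera(name): name is "scene" or "side" or "wrist"; returns (picture, depth): 480x640x3 uint8, red, green, blue; 480x640 float32, m along the optical axis (not along the pixel's ray), 0 where there is no reading.
- bot.get_calibration(name): a dict with "fovy" (degrees; the focal length in pixels is half the picture's height over the tangent of half this angle, whatever the lens; pixels are square), "cx", "cy" (the principal point, pixels), "view" (4x4, takes a point from world to camera coordinates). Camera axes: x right, y down, z forward; pixel columns grow to the right and rows downward; lengths in m; the calibration is good to about 2 mm. A picture is of the moment at which its call begins: read the wrist's pose just before it. get_calibration takes no time and is no camera call; for the wrist camera it gives the pose at the moment of the call.
- bot.hand_in(): hands the job in; it is judged then, once.
The state is a dict: "t": time; "q": joint angles; "joint_vel": joint speeds; "joint_torque": joint torques, N m; "eef_pos": TCP position; "tool_rot": TCP orientation; "contact_force": force on the tool from outside, world axes, zero at the start; "torque": the same for the moment, N m; "gripper_width": opening from 0.0 (shut) to 1.0 (fully open); "grasp_force": force on a finger pad.
Only numpy, scipy, OpenCV 4.12 (cv2) and the standard library are available. Lean on these libraries where they do the work, as an engineer would, in place of code of your own. Each camera call takes 0.05 s, during which the arm holds its last target. There are 200 camera calls.

## Task

The bottle on the filling stand is filled: draw its carriage out from under the nozzle along the rails until it is hard against the end stop, then take the closure from the rubber mat that fits the bottle's neck and press it straight down onto the neck until it clicks fully home. Keep pressing past the click, and finish with the hand still bearing down firmly on the cap, so that its liner seals. Leave the other closures, the full bottle and the other things on the bench where they are.

Things in the scene. Friction and masses are not known exactly. Their poses are not given: they have to be found in the camera images.
- stand: Benchtop filling stand, fixed. Steel base 200 x 500 mm; two rails along its own y axis; end stop at its -y end (58 mm high); at its +y end a column (332 mm high) whose arm, 257 to 283 mm up, holds the nozzle; a product pipe runs 357 mm up towards +y to a pump cabinet 170 x 150 x 198 mm at local y +345 mm. Origin: centre of the base's underside, on the bench.
- nozzle_tip (a point): Lower end of the fixed filling nozzle, 196 mm above the bench, 6 mm above the bottle's rim when the bottle is under it; the nozzle is 12 mm thick there and 30 mm thick from 230 mm up.
- slide (a joint): Bottle carriage on the rails, in m: 0 = bottle right under the nozzle, grows as the carriage slides along the stand's -y axis, 0.160 = against the end stop. Starts at 0 to 0.03. Moves freely against a friction of about 3 N, and stays where it is left.
- handle (a point): Middle of the carriage's pull handle, 91 mm above the bench: an upright black cylinder 22 mm in diameter, 34 mm tall (top 17 mm above this point), on a 12 mm post over the carriage's tongue (top 50 mm above the bench). It is 120 mm from the bottle's axis, towards the end stop: the direction from neck_rim to handle is the sliding direction.
- neck_rim (a point): Centre of the open bottle's rim, 190 mm above the bench; z up. The white bottle (74 mm in diameter, 140 mm tall) is clamped in the carriage and moves with it. Its neck is 32 mm in diameter, 27 mm at the chamfered rim, with a springy snap bead 38 mm in diameter 8 mm below the rim and a fixed collar 41 mm in diameter 18 mm below it.
- cap: The closure that fits the bottle: round press-on cap of blue plastic, 46 mm in diameter, 23 mm tall, about 30 g, standing open side down on the mat; the middle one of the three in size. Origin: centre of its underside; z up. Inside it is 39 mm wide and 14.5 mm deep, with a bead at the lower edge that leaves a 34 mm opening. Take it by its sides.
- cap_top (a point): Centre of that cap's flat top, 23 mm above its origin. Set on the neck, the cap rests on the snap bead with this point about 16 mm above the rim; a push of about 10 to 20 N carries it over the bead, the force drops (the click), and home it stops on the rigid rim with this point 8.5 mm above the rim. Its liner wants some 10 to 20 N kept on it.
- small_cap: Bystander on the mat: smaller blue closure, 28 mm in diameter, 18 mm tall. Origin: centre of its underside.
- wide_cap: Bystander on the mat: larger blue closure, 64 mm in diameter, 24 mm tall. Origin: centre of its underside.
- mat: Fixed rubber mat 290 x 100 mm (long along its x axis), 4 mm thick, to the robot's right; the three closures stand on it in a row, in any order. Origin: centre of its underside.
- tape_roll: Bystander: roll of brown tape lying flat, 90 mm in diameter, 48 mm tall. Origin: centre of its underside.
- spanner: Bystander: spanner lying on the bench, 160 mm long along its x axis.
- spray_head: Bystander: white trigger spray head lying on the bench, about 75 x 60 mm, 26 mm tall.
- carriage: The carriage itself with the bottle clamped in it (aluminium plate 140 x 100 mm, top 50 mm above the bench, grey cup 84 mm in diameter and 28 mm high round the bottle's foot). Origin: on the plate's top, on the bottle's axis, 140 mm below the rim; axes as the stand's.
- full_bottle: Bystander near the far end of the mat: full, capped white bottle, 74 mm in diameter, 149 mm tall. Origin: centre of its underside.
There are look-alikes about, which are no part of the job. Leave any brown or orange look-alike of the cap alone.

How it is judged:
On the way, in this order (a step that is already met when the one before it is completed fails the run):
1. the carriage stands against the end stop (within 5 mm) (value of joint slide above 0.155 m), for 0.2 s.
2. the cap has snapped home on the neck (z of cap in the frame of neck_rim below -0.013 m and horizontal distance between cap and neck_rim below 0.004 m and angle between cap's own z axis and vertical below 0.12 rad), for 0.2 s.
At the end, for the whole second after the job is handed in: The carriage is within 5 mm of its end stop; the cap sits snapped on the bottle's neck, centred within 4 mm, level within 0.12 rad, within 1.5 mm of fully home; and the robot is still touching it and pressing it onto the bottle with more than 5 N through the last second (all of step 2 and value of joint slide above 0.155 m and contact force between cap and carriage above 5 N and contact force between any of the fingers, the arm and cap above 4 N and linear speed of cap below 0.02 m/s); the arm keeps its last pose, push and grip.
It fails at once if another closure is moved by more than 30 mm (distance of any of small_cap, wide_cap from where it was at the start of the episode above 0.03 m).
It fails at once if the full bottle, the tape roll, the spanner or the spray head is moved by more than 40 mm, or the bottle is tipped over (distance of any of full_bottle, tape_roll, spanner, spray_head from where it was at the start of the episode above 0.04 m or angle between full_bottle's own z axis and vertical above 0.5 rad).
It also fails if it takes over 67 s, if anything falls off the work surface, if the arm or the gripper's body presses on something with over 40 N, if the wrist force passes 120 N, or if a joint passes its speed limit or range.

## Working session

There is one attempt and no reset: what is moved stays moved. The work goes in short steps, Python scripts to look and compute and a tool call to move; the robot and the scene stay as the last step left them, time stands still between calls to the robot, and variables do not carry over. Pictures are saved under pics/ and viewed, at most 10 in all, crops included, and the job is handed in when it is done.

Besides the shell and the picture viewer there is one more tool, called as a command line: name --argument value ..., lists and objects as JSON in quotes. servo_tool: Moves the arm, as the interface text tells. Shift numbers are shares of 0.04 m and turn numbers shares of 0.12 rad, none past 1 either way. Its arguments: {"type":"object","properties":{"motion":{"type":"array"},"newtons":{"type":"number"}},"required":["motion"]}

```bash
mkdir -p pics; ls; cat > h.py <<'E'
import numpy as np, cv2
from station import bot
def cam(n):
    c=bot.get_calibration(n); im,d=bot.read_camera(n); return im,d,c
def world(d,c):
    f=240/np.tan(np.radians(c["fovy"])/2); v,u=np.mgrid[0:480,0:640]
    p=np.stack([(u-c["cx"])/f*d,(v-c["cy"])/f*d,d,np.ones_like(d)],-1)
    return (p@np.linalg.inv(np.array(c["view"])).T)[...,:3]
def save(n,im): cv2.imwrite("pics/"+n+".png",im[...,::-1])
E
python3 - <<'E'
from h import *
o=bot.get_obs(); print(o)
a=[]
for n in ["scene","side"]:
    im,d,c=cam(n); save(n,im); np.savez(n,im=im,d=d,w=world(d,c)); print(n,c["fovy"],c["cx"],c["cy"])
E
```

```text
pics
{'t': 0.0, 'q': array([-0.10812454,  0.47778937,  0.02232342,  1.55645944, -0.01153268,
        1.10932353, -0.08308339]), 'joint_vel': array([ 0.00021796, -0.00223782,  0.0003355 , -0.00023909, -0.00067974,
        0.00132449,  0.00120542]), 'joint_torque': array([-5.45967814e-04, -5.96443820e+01,  1.60769675e+00, -2.81194621e+01,
        1.24063640e-02,  9.39900521e-03,  2.20753498e-05]), 'eef_pos': array([6.74435122e-01, 2.24563173e-05, 2.52329194e-01]), 'tool_rot': array([-6.18172402e-04,  7.07084350e-01,  7.07128605e-01, -6.89700270e-04]), 'contact_force': array([0.84578169, 0.24532156, 0.10124224]), 'torque': array([-0.03668372, -0.05475698,  0.04830778]), 'grasp_force': 0.0, 'gripper_width': 0.9973303734213027}
scene 54.629439617743984 312.06645867985867 245.36803230909706
side 47.889249408086684 312.9781231615666 242.1671935961606
```

View pics/scene.png

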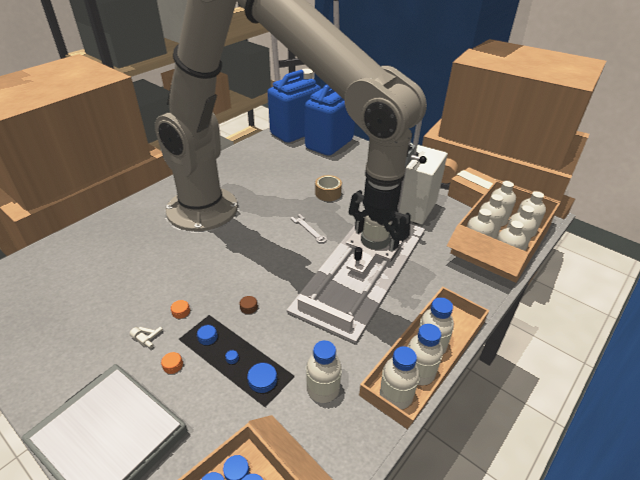

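View pics/side.png

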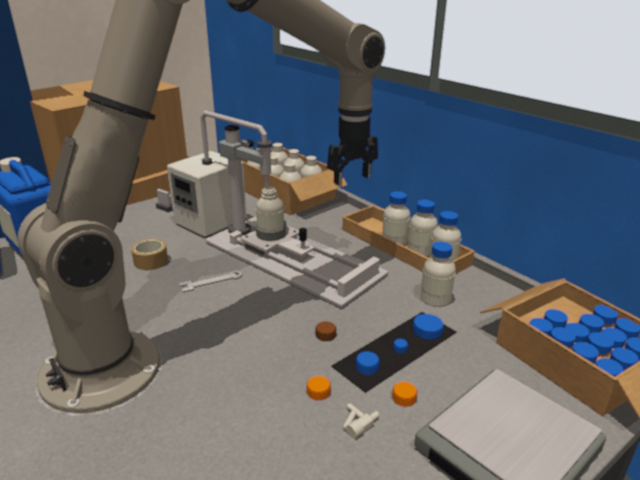

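Scene view: the possible caps are blue (207,334), small blue (232,356), wide blue (262,377), brown (248,304), orange (180,309) and (172,362), plus the blue caps in the boxes. I choose (207,334), the middle size of the three on the mat. The handle is at about (358,255) in scene and (303,234) in side. The bottle neck is visible in side at about (269,192).

```bash
python3 - <<'E'
from h import *
for n in ["scene","side"]:
    z=np.load(n+".npz"); im=z["im"].astype(int); w=z["w"]; d=z["d"]
    r,g,b=im[...,0],im[...,1],im[...,2]
    m=((b>100)&(b>r+60)&(d>0)&(w[...,2]>0.01)&(w[...,2]<.05)).astype(np.uint8)
    k,l,s,c=cv2.connectedComponentsWithStats(m)
    for i in range(1,k):
        if s[i,4]<40: continue
        p=w[l==i]; t=p[p[:,2]>np.percentile(p[:,2],90)-.004]
        print(n,"blue",c[i].round(),s[i,4],t[:,:2].min(0).round(4),t[:,:2].max(0).round(4),(t[:,:2].max(0)+t[:,:2].min(0)).round(4)/2,np.median(t[:,2]).round(4))
    dark=(im.max(-1)<70)&(d>0)
    u0,v0=(358,255) if n=="scene" else (303,234)
    box=np.zeros_like(dark); box[v0-20:v0+20,u0-15:u0+15]=1
    p=w[box&dark&(w[...,2]>.06)&(w[...,2]<.115)]
    print(n,"handle",len(p),p.min(0),p.max(0),np.median(p,0))
    t=p[p[:,2]>p[:,2].max()-.006]; print("  top",t.mean(0),t.min(0),t.max(0))
    # end stop: top plane z~.058
    q=(abs(w[...,2]-.058)<.004)&(d>0)&(w[...,0]>.4)&(w[...,0]<.95)&(w[...,1]>-.3)&(w[...,1]<.2)
    k,l,s,c=cv2.connectedComponentsWithStats(q.astype(np.uint8))
    for i in range(1,k):
        if s[i,4]>60:
            p=w[l==i]; R=cv2.minAreaRect(p[:,:2].astype(np.float32)*1000); print("  stop?",c[i].round(),s[i,4],R)
    # neck: points z .17-.195
    q=(w[...,2]>.155)&(w[...,2]<.195)&(d>0)&(im.min(-1)>100)&(w[...,0]>.5)&(w[...,0]<.95)&(abs(w[...,1])<.3)
    k,l,s,c=cv2.connectedComponentsWithStats(q.astype(np.uint8))
    for i in range(1,k):
        if s[i,4]>30: p=w[l==i]; print("  neck?",c[i].round(),s[i,4],p.min(0),p.max(0))
z=np.load("side.npz"); save("crop",cv2.resize(np.hstack([z["im"][160:320,180:400]]),None,fx=3,fy=3))
z2=np.load("scene.npz"); a=cv2.resize(z2["im"][300:400,170:300],(520,400)); save("capcrop",a)
E
```

```text
scene blue [206. 333.] 236 [ 0.4091 -0.3534] [ 0.453  -0.3099] [ 0.43105 -0.33165] 0.027
scene blue [231. 355.] 99 [ 0.512 -0.347] [ 0.5358 -0.321 ] [ 0.5239  -0.33405] 0.0218
scene blue [262. 375.] 574 [ 0.5879 -0.3602] [ 0.65   -0.2957] [ 0.61895 -0.32795] 0.0281
scene blue [619. 431.] 497 [ 1.2606 -0.077 ] [1.262  0.1867] [1.26135 0.05485] 0.0453
scene handle 127 [0.53125194 0.06787609 0.06003562] [0.59001481 0.16453515 0.11016774] [0.57530197 0.07870719 0.08660609]
  top [0.57777592 0.07844804 0.10763273] [0.56980315 0.06993433 0.10506978] [0.58783009 0.08761641 0.11016774]
  stop? [373. 245.] 61 ((567.4860229492188, 170.4228057861328), (79.48347473144531, 30.200929641723633), 22.727235794067383)
  stop? [326. 308.] 393 ((614.6133422851562, -103.14573669433594), (149.5727081298828, 22.36247444152832), 11.40101146697998)
  stop? [397. 394.] 67 ((879.8167114257812, -182.11444091796875), (70.18180847167969, 25.375537872314453), 27.125146865844727)
side blue [278. 120.] 991 [1.2457 0.7368] [1.2729 1.8106] [1.25925 1.2737 ] 0.0465
side blue [516. 213.] 3224 [ 1.2495 -0.4903] [1.2697 0
[... 547 characters left out ...]
 69 ((839.1329956054688, -5.358295440673828), (34.22222900390625, 73.58269500732422), 41.506614685058594)
  stop? [271. 237.] 73 ((538.0025634765625, 170.4666748046875), (29.933948516845703, 75.69601440429688), 63.4397087097168)
  stop? [418. 240.] 71 ((846.1793212890625, -84.83013153076172), (25.7623233795166, 62.70256042480469), 25.080514907836914)
  stop? [358. 270.] 290 ((613.5938720703125, -103.74024963378906), (156.63043212890625, 25.103050231933594), 12.333847999572754)
  stop? [437. 285.] 97 ((713.0621337890625, -264.33758544921875), (33.35607147216797, 71.58045959472656), 33.22040939331055)
  neck? [268. 197.] 196 [0.5231212  0.1704763  0.15500411] [0.57229072 0.21609876 0.19099372]
```

View pics/capcrop.png

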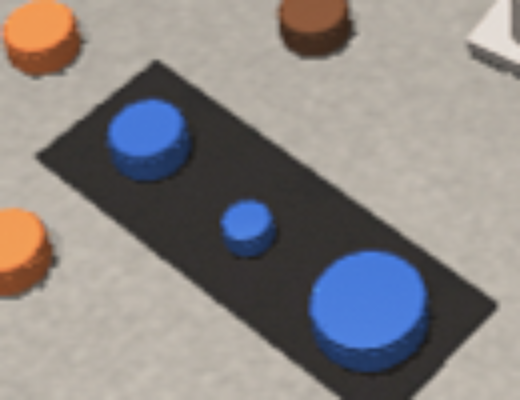

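View pics/crop.png

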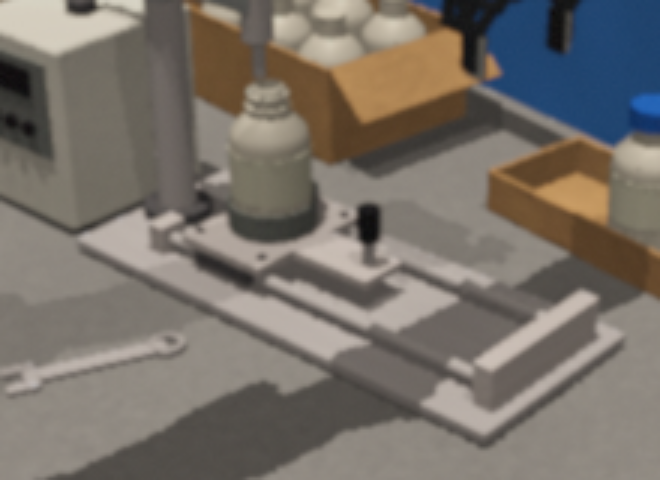

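The crop shows the medium blue cap at the left end of the mat, with the small one in the middle and the wide one at the right. So the cap is at about (0.428,-0.332), and the handle is at (0.577,0.078). The slide direction is about (0.2,-0.98).

servo_tool --motion '[[[1,-0.8,0.65,0,0.55],[1,-0.8,0.65,0,0.55],[1,-0.8,0.65,0,0.55],[1,0,0,0,0],[1,0,0,-0.8,0],[1,0,0,-0.8,0],[1,0,0,0,0],[1,0,0,0,0]]]' --newtons 60

```text
t: 0.9
eef_pos: [0.5791, 0.0776, 0.1893]
tool_rot: [-0.0, 0.634, 0.773, -0.001]
contact_force: [1.1, -0.1, -0.1]
gripper_width: 1.0
grasp_force: 0.0
```

```bash
python3 - <<'E'
from h import *
im,d,c=cam("wrist"); save("w1",im); w=world(d,c); o=bot.get_obs(); print(o["eef_pos"],o["tool_rot"])
q=(im.max(-1)<80)&(w[...,2]>.1)&(w[...,2]<.114)&(np.hypot(w[...,0]-.577,w[...,1]-.078)<.03)
p=w[q]; print(len(p), p.mean(0),p.min(0),p.max(0))
E
```

```text
[0.57988987 0.07786853 0.19036246] [3.76543922e-04 6.33994218e-01 7.73337582e-01 4.17847240e-04]
920 [0.57909903 0.08164812 0.10632672] [0.56869302 0.07037282 0.10017946] [0.59004672 0.09116329 0.10875962]
```

The handle is right under the hand, so I go down and grip it.

servo_tool --motion '[[[1,0,0.05,-0.85,0],[1,0,0,-0.8,0],[1,0,0,-0.8,0],[1,0,0,0,0],[0,0,0,0,0],[0,0,0,0,0],[0,0,0,0,0],[0,0,0,0,0],[0,0,0,0,0],[0,0,0,0,0]]]' --newtons 60

```text
t: 1.95
eef_pos: [0.5789, 0.0799, 0.0926]
tool_rot: [0.0, 0.634, 0.773, 0.0]
contact_force: [-4.7, -0.7, 9.2]
gripper_width: 0.244
grasp_force: 58.4
```

servo_tool --motion '[[[0,0.05,-0.24,0,0],[0,0.1,-0.49,0,0],[0,0.1,-0.49,0,0],[0,0.1,-0.49,0,0],[0,0.1,-0.49,0,0],[0,0.1,-0.49,0,0],[0,0.05,-0.24,0,0],[0,0,0,0,0],[0,0,0,0,0]]]'

```text
t: 2.85
eef_pos: [0.6028, -0.0396, 0.0927]
tool_rot: [0.001, 0.635, 0.773, -0.001]
contact_force: [-4.4, -3.8, 8.3]
gripper_width: 0.243
grasp_force: 58.7
```

servo_tool --motion '[[[0,0.05,-0.25,0,0],[0,0.05,-0.25,0,0],[0,0.05,-0.25,0,0],[0,0.05,-0.25,0,0],[0,0,0,0,0],[0,0,0,0,0]]]'

```text
t: 3.45
eef_pos: [0.6085, -0.0679, 0.0925]
tool_rot: [-0.005, 0.632, 0.775, 0.002]
contact_force: [-13.6, 19.1, 18.6]
gripper_width: 0.244
grasp_force: 60.6
```

The force rose to about 19 N, so the carriage is on the stop. Release, rise and look.

servo_tool --motion '[[[0,0,0.15,0,0],[1,0,0,0,0],[1,0,0,0,0],[1,0,0,0,0],[1,0,0,0,0],[1,0,0,0,0],[1,0,0,0.5,0],[1,0,0,1,0],[1,0,0,1,0],[1,0,0,1,0],[1,0,0,1,0],[1,0,0,0,0]]]'

```text
t: 4.65
eef_pos: [0.6142, -0.0716, 0.2778]
tool_rot: [0.004, 0.634, 0.773, 0.003]
contact_force: [0.7, 0.7, 0.5]
gripper_width: 0.999
grasp_force: 0.0
```

```bash
python3 - <<'E'
from h import *
print(bot.get_obs()["eef_pos"],bot.get_obs()["contact_force"])
for n in ["wrist","scene","side"]:
    im,d,c=cam(n); save(n+"2",im); w=world(d,c); np.savez(n+"2",im=im,d=d,w=w)
    q=(d>0)&(im.max(-1)<80)&(w[...,2]>.1)&(w[...,2]<.114)&(np.hypot(w[...,0]-.609,w[...,1]+.07)<.03)
    p=w[q]; 
    if len(p)>5: print(n,"handle",len(p), p.mean(0),(p.min(0)+p.max(0))/2)
    for lo,hi in ((.186,.194),(.158,.172),(.173,.186)):
        q=(d>0)&(w[...,2]>lo)&(w[...,2]<hi)&(np.hypot(w[...,0]-.584,w[...,1]-.05)<.03)&(im.min(-1)>90)
        p=w[q]
        if len(p)>5: print(n,"neck",lo,len(p),p.mean(0),p.min(0),p.max(0),(p.min(0)+p.max(0))/2)
save("comb",np.hstack([cv2.resize(np.load("side2.npz")["im"][130:330,220:420],(400,400)),cv2.resize(np.load("scene2.npz")["im"][160:340,280:460],(400,400))]))
E
```

```text
[ 0.61423136 -0.07160958  0.27783142] [0.67245413 0.71140913 0.53150925]
wrist handle 480 [ 0.60876609 -0.06668243  0.10640539] [ 0.60878702 -0.06716441  0.1045041 ]
wrist neck 0.186 1212 [0.58540815 0.0492611  0.18817115] [0.57016235 0.03422263 0.18601035] [0.60082973 0.06501982 0.19089552] [0.58549604 0.04962122 0.18845294]
wrist neck 0.158 2406 [0.58727659 0.04372419 0.16211104] [0.56014093 0.02460171 0.15800129] [0.61030912 0.07045946 0.17199175] [0.58522502 0.04753059 0.16499652]
wrist neck 0.173 1284 [0.58609809 0.04830544 0.18330271] [0.56584299 0.03077707 0.17302146] [0.60459212 0.06936542 0.18598555] [0.58521755 0.05007124 0.1795035 ]
scene handle 47 [ 0.60856175 -0.06982963  0.1067182 ] [ 0.60867026 -0.06817843  0.10632532]
scene neck 0.186 12 [0.58110557 0.04403639 0.18789622] [0.57033184 0.03464928 0.18603866] [0.59914022 0.05629999 0.18915812] [0.58473603 0.04547463 0.18759839]
scene neck 0.158 90 [0.59151079 0.0417676  0.16283292] [0.55921389 0.0249898  0.15821682] [0.61107763 0.06933704 0.17156591] [0.58514576 0.04716342 0.16489136]
scene neck 0.173 24 [0.58503231 0.04244985 0.18153082] [0.56549502 0.03085974 0.17334232] [0.6053326  0.05849348 0.18599043] [0.58541381 0.04467661 0.17966637]
side handle 41 [ 0.60334827 -0.07082194  0.10579688] [ 0.60537668 -0.06881431  0.1058203 ]
side neck 0.186 35 [0.57889386 0.04632322 0.18852763] [0.56559176 0.03428449 0.18603412] [0.59431321 0.06424521 0.19204984] [0.57995249 0.04926485 0.18904198]
side neck 0.158 112 [0.57235743 0.04091437 0.16405877] [0.55693    0.02478718 0.15802182] [0.60108723 0.07011843 0.17193266] [0.57900862 0.0474528  0.16497724]
side neck 0.173 71 [0.57734547 0.04507021 0.18179721] [0.5608282  0.0310814  0.17343641] [0.59555271 0.06453758 0.18581161] [0.57819045 0.04780949 0.17962401]
```

View pics/comb.png

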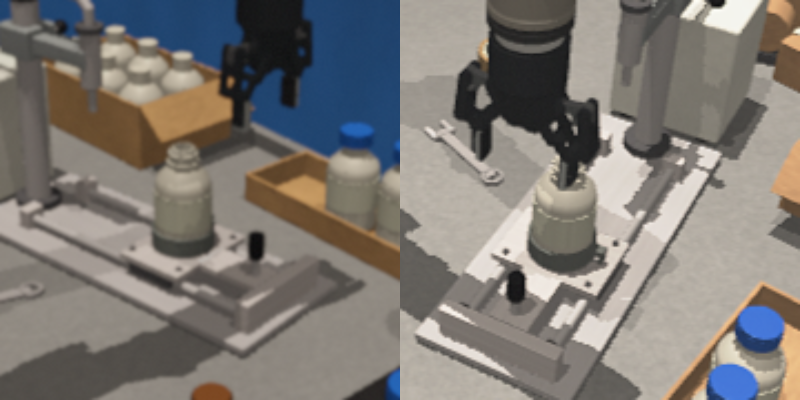

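The picture shows the carriage tongue at the stop, with the bottle clear of the nozzle (side view, bottle at about (311,208) and nozzle at about (266,182)). Next I move over the cap and measure with the wrist camera at the same yaw.

servo_tool --motion '[[[1,-0.66,-0.93,0,0],[1,-0.66,-0.93,0,0],[1,-0.66,-0.93,0,0],[1,-0.66,-0.93,0,0],[1,-0.66,-0.93,0,0],[1,-0.66,-0.93,0,0],[1,-0.66,-0.93,0,0],[1,0,0,0,0],[1,0,0,-0.8,0],[1,0,0,-0.8,0],[1,0,0,-0.8,0],[1,0,0,0,0],[1,0,0,0,0],[1,0,0,0,0]]]'

```text
t: 6.2
eef_pos: [0.427, -0.3319, 0.1765]
tool_rot: [0.001, 0.634, 0.774, 0.0]
contact_force: [-0.0, -0.3, 0.6]
gripper_width: 0.999
grasp_force: 0.0
```

```bash
python3 - <<'E'
from h import *
z=np.load("side2.npz"); w=z["w"]; q=np.zeros((480,640),bool); q[150:190,255:280]=1
p=w[q&(w[...,2]>.196)&(w[...,2]<.228)&(np.hypot(w[...,0]-.548,w[...,1]-.205)<.03)]; print("nozzle side",len(p),p.mean(0),p.min(0),p.max(0))
o=bot.get_obs(); im,d,c=cam("wrist"); save("w3",im); w=world(d,c); print(o["eef_pos"],o["tool_rot"])
i=im.astype(int); m=((i[...,2]>100)&(i[...,2]>i[...,0]+60)&(w[...,2]>.022)&(w[...,2]<.034)).astype(np.uint8)
k,l,s,cc=cv2.connectedComponentsWithStats(m)
for j in range(1,k):
    if s[j,4]>100: p=w[l==j]; print(cc[j].round(),s[j],p.mean(0),p.min(0),p.max(0),(p.min(0)+p.max(0))/2)
q=(i[...,0]>i[...,2]+50)&(w[...,2]>.01)&(w[...,2]<.04)&(d>0); p=w[q]
print("orange/brown near", np.unique((p[:,:2]/.02).round(),axis=0)*.02)
E
```

```text
nozzle side 44 [0.54899749 0.20461742 0.21150026] [0.54205815 0.19763916 0.19791787] [0.55616641 0.21317904 0.22658143]
[ 0.42700644 -0.33192484  0.1764591 ] [7.88048414e-04 6.33719420e-01 7.73562577e-01 1.21421561e-04]
[332. 232.] [ 305  205   56   55 2378] [ 0.43163469 -0.33109165  0.02561944] [ 0.40906971 -0.35496224  0.02204194] [ 0.45498889 -0.3089054   0.02808406] [ 0.4320293  -0.33193382  0.025063  ]
[553. 270.] [ 512  233   82   73 4429] [ 0.61796218 -0.32649273  0.02668763] [ 0.58750251 -0.36028164  0.02202623] [ 0.65166747 -0.2953714   0.02904143] [ 0.61958499 -0.32782652  0.02553383]
orange/brown near [[ 0.28 -0.32]
 [ 0.3  -0.34]
 [ 0.3  -0.32]
 [ 0.3  -0.3 ]
 [ 0.32 -0.34]
 [ 0.32 -0.32]
 [ 0.32 -0.3 ]
 [ 0.34 -0.34]
 [ 0.34 -0.32]
 [ 0.34 -0.3 ]
 [ 0.4  -0.44]
 [ 0.4  -0.42]
 [ 0.42 -0.46]
 [ 0.42 -0.44]
 [ 0.42 -0.42]
 [ 0.42 -0.22]
 [ 0.42 -0.2 ]
 [ 0.42 -0.18]
 [ 0.44 -0.46]
 [ 0.44 -0.44]
 [ 0.44 -0.42]
 [ 0.44 -0.22]
 [ 0.44 -0.2 ]
 [ 0.44 -0.18]
 [ 0.46 -0.44]
 [ 0.46 -0.42]
 [ 0.46 -0.22]
 [ 0.46 -0.2 ]
 [ 0.46 -0.18]
 [ 0.7  -0.56]
 [ 0.7  -0.54]
 [ 0.7  -0.52]]
```

View pics/w3.png

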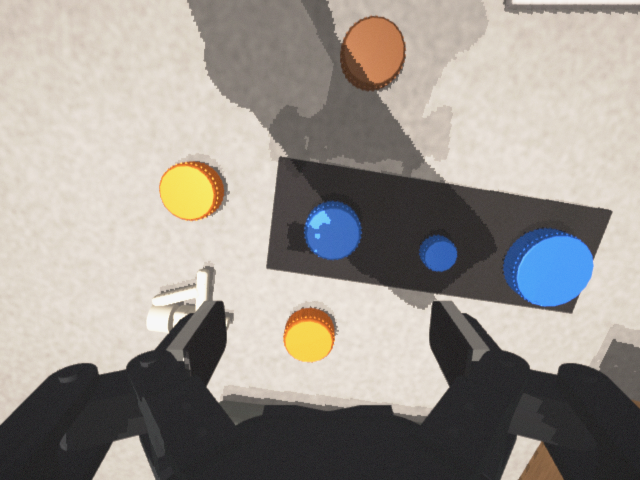

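Wrist view: the chosen cap is at (332,232), the small cap at (439,254), the wide one at (548,268), and the orange look-alikes at (190,190) and (309,335). The fingers have clearance. I'll check the tip height from depth.

```bash
python3 - <<'E'
from h import *
im,d,c=cam("wrist"); w=world(d,c); e=bot.get_obs()["eef_pos"]
for a,b in ((150,230),(425,500)):
    q=np.zeros((480,640),bool); q[295:400,a:b]=1; q&=(im.max(-1)<90)&(d>0)&(w[...,2]>.1)
    print("tip rel z",np.percentile(w[q][:,2],[0,2,10])-e[2], w[q&(w[...,2]<w[q][:,2].min()+.01)].mean(0)-e)
E
```

```text
tip rel z [-0.01072959 -0.00631812  0.00100383] [-0.04197953 -0.00718375 -0.00447029]
tip rel z [-0.00997646 -0.00631407  0.00065443] [ 0.04276851  0.00999218 -0.00396772]
```

servo_tool --motion '[[[1,0.12,0,-0.93,0],[1,0,0,-0.93,0],[1,0,0,-0.93,0],[1,0,0,-0.5,0],[1,0,0,-0.43,0],[1,0,0,0,0],[1,0,0,0,0],[0,0,0,0,0],[0,0,0,0,0],[0,0,0,0,0],[0,0,0,0,0],[0,0,0,0,0],[0,0,0,0,0],[0,0,0,0,0]]]' --newtons 60

```text
t: 7.7
eef_pos: [0.4318, -0.332, 0.0277]
tool_rot: [0.001, 0.634, 0.774, 0.0]
contact_force: [0.2, 0.2, 6.0]
gripper_width: 0.519
grasp_force: 60.1
```

servo_tool --motion '[[[0,0,0,0.5,0],[0,0,0,1,0],[0,0,0,1,0],[0,0,0,1,0],[0,0,0,1,0],[0,0,0,1,0],[0,0.384,0.954,0.5,0],[0,0.384,0.954,0,0],[0,0.384,0.954,0,0],[0,0.384,0.954,0,0],[0,0.384,0.954,0,0],[0,0.384,0.954,0,0],[0,0.384,0.954,0,0],[0,0.384,0.954,0,0],[0,0.384,0.954,0,0],[0,0.384,0.954,0,0],[0,0,0,0,0],[0,0,0,0,0],[0,0,0,0,0]]]'

```text
t: 9.6
eef_pos: [0.5842, 0.0486, 0.2665]
tool_rot: [0.0, 0.634, 0.773, -0.0]
contact_force: [0.1, -0.4, -1.4]
gripper_width: 0.518
grasp_force: 61.3
```

```bash
python3 - <<'E'
from h import *
o=bot.get_obs(); print(o["eef_pos"],o["contact_force"],o["gripper_width"],o["grasp_force"])
R={}
for n in ["wrist","scene","side"]:
    im,d,c=cam(n); w=world(d,c); i=im.astype(int); R[n]=im
    e=o["eef_pos"]
    near=(d>0)&(np.hypot(w[...,0]-e[0],w[...,1]-e[1])<.04)
    q=near&(i[...,2]>90)&(i[...,2]>i[...,0]+50)&(w[...,2]>.2)&(w[...,2]<.3)
    p=w[q]
    if len(p)>5: print(n,"cap",len(p),p.mean(0),p.min(0),p.max(0),(p.min(0)+p.max(0))/2)
    for lo,hi in ((.172,.194),(.158,.170)):
        p=w[near&(w[...,2]>lo)&(w[...,2]<hi)&(i.min(-1)>60)]
        if len(p)>5: print(n,"neck",lo,len(p),p.min(0),p.max(0),(p.min(0)+p.max(0))/2)
save("comb4",np.hstack([cv2.resize(R["wrist"],(400,300)),cv2.resize(R["side"][110:290,200:440],(400,300))]))
E
```

```text
[0.58424201 0.04856755 0.26651571] [ 0.11983866 -0.40314486 -1.43368036] 0.5184487617826129 61.27568017691374
wrist cap 9941 [0.58400714 0.05299677 0.26285948] [0.56185169 0.02751586 0.24165671] [0.60801738 0.07250016 0.2661885 ] [0.58493453 0.05000801 0.2539226 ]
wrist neck 0.172 1145 [0.5661253  0.04358467 0.17203453] [0.60471724 0.06997193 0.19057375] [0.58542127 0.0567783  0.18130414]
wrist neck 0.158 1264 [0.5605707  0.03494892 0.15800015] [0.60990255 0.07604083 0.16999925] [0.58523662 0.05549488 0.1639997 ]
scene cap 228 [0.58563645 0.03862352 0.26042748] [0.56211934 0.02443448 0.24309304] [0.60606515 0.06632066 0.26822784] [0.58409224 0.04537757 0.25566044]
scene neck 0.172 156 [0.56442695 0.03046932 0.17202479] [0.60530644 0.06620597 0.19392783] [0.58486669 0.04833764 0.18297631]
scene neck 0.158 100 [0.55931631 0.02518185 0.1580565 ] [0.61048583 0.07054001 0.16939273] [0.58490107 0.04786093 0.16372462]
side cap 108 [0.57940291 0.03281609 0.25989977] [0.56250154 0.02156973 0.24751175] [0.60298803 0.05098425 0.26731895] [0.58274478 0.03627699 0.25741535]
side neck 0.172 135 [0.56038528 0.02726214 0.17213085] [0.59939567 0.06693194 0.19071835] [0.57989048 0.04709704 0.1814246 ]
side neck 0.158 101 [0.55491094 0.02402519 0.15817539] [0.60219968 0.06936819 0.16983406] [0.57855531 0.04669669 0.16400473]
```

View pics/comb4.png

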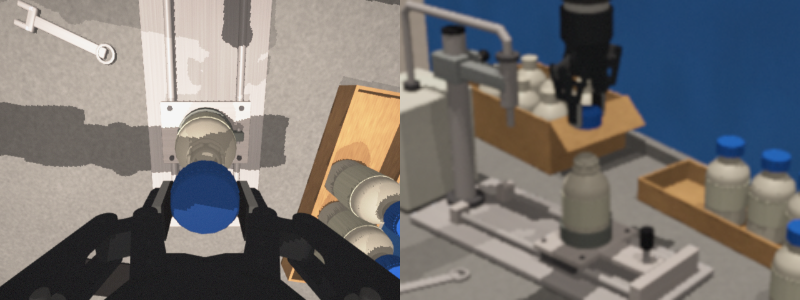

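The left half shows the cap held level at (205,198), and the right half shows it above the open bottle's neck. Wrist measurements put the cap at (0.585,0.050) and the neck at (0.5853,0.0496), so they are aligned. Descending.

servo_tool --motion '[[[0,0,0,-0.5,0],[0,0,0,-0.5,0],[0,0,0,-0.25,0],[0,0,0,-0.1,0],[0,0,0,-0.1,0],[0,0,0,0,0],[0,0,0,0,0]]]' --newtons 90

```text
t: 10.45
eef_pos: [0.585, 0.05, 0.2092]
tool_rot: [0.0, 0.634, 0.773, 0.0]
contact_force: [-0.2, 0.1, -1.1]
gripper_width: 0.507
grasp_force: 91.4
```

servo_tool --motion '[[[0,0,0,-0.05,0],[0,0,0,-0.05,0],[0,0,0,-0.05,0],[0,0,0,0,0],[0,0,0,0,0]]]'

```text
t: 10.95
eef_pos: [0.5844, 0.0502, 0.2019]
tool_rot: [-0.0, 0.634, 0.774, 0.0]
contact_force: [3.1, -0.3, -8.9]
gripper_width: 0.509
grasp_force: 92.6
```

Negative z force means the bead is already pulling the cap down. Continue to firm contact.

servo_tool --motion '[[[0,0,0,-0.05,0],[0,0,0,-0.05,0],[0,0,0,-0.05,0],[0,0,0,0,0],[0,0,0,0,0]]]'

```text
t: 11.45
eef_pos: [0.5846, 0.0501, 0.1998]
tool_rot: [0.0, 0.634, 0.773, 0.0]
contact_force: [-10.2, -1.1, 22.8]
gripper_width: 0.508
grasp_force: 96.1
```

servo_tool --motion '[[[0,0,0,-0.01,0],[0,0,0,0,0],[0,0,0,0,0],[0,0,0,0,0],[0,0,0,0,0],[0,0,0,0,0],[0,0,0,0,0],[0,0,0,0,0]]]'

```text
t: 12.25
eef_pos: [0.5846, 0.0501, 0.1997]
tool_rot: [0.0, 0.634, 0.773, 0.0]
contact_force: [-11.3, -1.9, 26.0]
gripper_width: 0.508
grasp_force: 96.2
```

```bash
python3 - <<'E'
from h import *
R={}
for n in ["wrist","side"]:
    im,d,c=cam(n); w=world(d,c); i=im.astype(int); R[n]=im
    q=(d>0)&(np.hypot(w[...,0]-.585,w[...,1]-.05)<.04)&(i[...,2]>90)&(i[...,2]>i[...,0]+50)&(w[...,2]>.16)&(w[...,2]<.25)
    p=w[q]; print(n,len(p),np.percentile(p,[1,50,99],axis=0).round(4),(p.min(0)+p.max(0))/2)
    q=(d>0)&(im.max(-1)<80)&(w[...,2]>.1)&(w[...,2]<.114)&(np.hypot(w[...,0]-.607,w[...,1]+.068)<.03)
    if q.sum()>5: print("handle",w[q].mean(0))
o=bot.get_obs(); print(o["contact_force"],o["eef_pos"],o["t"])
save("comb5",np.hstack([cv2.resize(R["wrist"],(400,300)),cv2.resize(R["side"][140:290,220:420],(400,300))]))
E
```

```text
wrist 9972 [[0.5643 0.031  0.1784]
 [0.5841 0.0552 0.1972]
 [0.605  0.0733 0.1986]] [0.5849842  0.05137994 0.18717229]
handle [ 0.60786989 -0.0621768   0.10556084]
side 112 [[0.566  0.0253 0.1779]
 [0.5809 0.0321 0.1948]
 [0.6021 0.0529 0.1996]] [0.58419916 0.04076121 0.188633  ]
handle [ 0.60311625 -0.0709112   0.10538143]
[-11.07960003  -1.41597577  25.69696581] [0.58459473 0.05008973 0.19972933] 12.35
```

View pics/comb5.png

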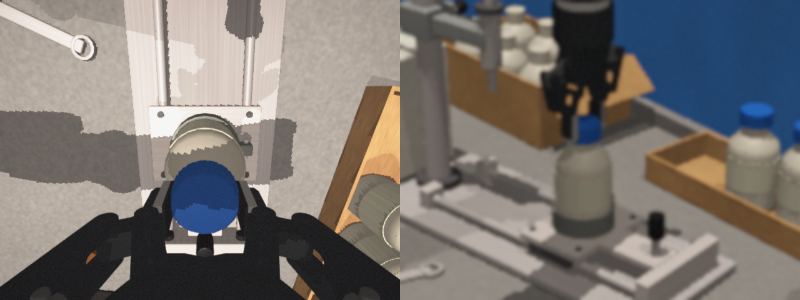

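The cap sits on the neck with its top at about 0.1985 m, which is rim + 8.5 mm, so it is fully home. It is level and centred. The carriage is unmoved at the stop, and the hand bears down with about 26 N, held steady.

```bash
python3 -c "
from station import bot
print(bot.hand_in())"
```

```text
the job is handed in; nothing more can be done
None
```

The job is handed in at about 12 s: by my measurements the carriage is against the end stop and the blue middle cap is fully home on the neck, with the hand still pressing down at about 26 N; the hand-in gave no verdict.

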